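Side-impact test of a sample tin

ROBOT

A 6-joint arm with a two-finger parallel gripper is mounted at the origin on the work surface. World frame = base frame: x ahead of the robot, y to its left, z up, the work surface at z = 0. Lengths are in m, angles in rad, forces in N, time in s.
With the tool pointing down it reaches from about 0.35 to 0.925 m from the base axis. Payload 6.4 kg.
Tool frame: the origin (TCP) lies midway between the tips of the shut fingers; the grasp point (between the pads) lies 19 mm behind it; x points along the fingers, y is the direction in which the jaws open and shut, and the axes are right-handed (so a half turn about x gives the same grasp; the last joint's range is limited). The gripper opens to 85 mm and grips with 20 to 120 N. Pads are 22 mm wide; open, the fingers measure 114 mm over their backs; the gripper's body (76 mm by 85 mm) begins 54 mm behind the grasp point. The pads swing forward as they close: fully open they stand 13 mm farther back than shut.
Start: joints at [-1.317, 0.245, 1.558, -0, 1.339, -0.174], TCP at [0.27, -0.591, 0.231] pointing down, gripper open.
Joint ranges: [-3.13, 3.13], [-1.02, 2.26], [0.13, 2.54], [-0.95, 4.09], [0.21, 2.88], [-2.74, 2.74]. Speed limits (rad/s): [2.57, 2.57, 3.14, 3.14, 3.14, 3.14].

INTERFACE

Orientations are given as a 3x3 rotation matrix whose columns are the frame's x, y, z axes.
In Python, from cell import arm gives the robot as it stands. The module is installed in compiled form; this text tells all that it offers.
- The arm moves only by the tool step_arm, never from a script. Its argument "rows" is a list of rows, each an object with "hand": the closure, from 0 (fully open) to 1 (shut); "xyz": the shift along the tool's x, y, z in m, a list of three; "spin": the turn about the tool's x in rad. In form: [{"hand": hand, "xyz": [x, y, z], "spin": spin}, ...]. A call has 1 to 5 rows; each row shifts and turns the pose as measured when the row begins, along the tool's axes as they then stand; what a row does not reach is not made up. A row lasts 1/12 s, in which the tool goes at most 41.7 mm and 7.16 degrees, less where a joint would pass 70% of its speed; a pose out of reach is approached as far as the arm can. A call is refused whole if a number of a shift passes 0.0417 or a number of a turn 0.125, either way. A call with a gripper value outside its range is refused whole. The fingers move at their own pace and stop on an object; the grip force is fixed at half the most. Time passes only in rows, so rows that do not move let the fingers close. It gives the time, the measured TCP pose, the force and the opening at its end, in the units of the state.
- arm.get_state(): the state, without advancing time (a new reading comes with each control period).
- arm.read_camera(name): name is "scene" or "top" or "wrist"; returns (picture, depth): 384x512x3 uint8, red, green, blue; 384x512 float32, m along the optical axis (not along the pixel's ray), 0 where there is no reading.
- arm.camera_params(name): a dict with "vfov" (degrees; the focal length in pixels is half the picture's height over the tangent of half this angle, whatever the lens; pixels are square), "cx", "cy" (the principal point, pixels), "dist_coeffs" ([k1, k2, p1, p2, k3] as OpenCV has them; the pictures are not rectified), "R" (3x3) and "t" (3): a world point X has camera coordinates R X + t; the wrist camera has in their place "hand_eye" (4x4, takes a point from camera to tool coordinates, whose origin is the TCP and whose axes are the tool frame's). Camera axes: x right, y down, z forward; pixel columns grow to the right and rows downward; lengths in m; the calibration is good to about 2 mm. A picture is of the moment at which its call begins: read the wrist's pose just before it. camera_params takes no time and is no camera call.
- arm.hand_in(): hands the job in, once; it reports no verdict.
The state is a dict: "time": time; "joints": joint angles; "qd": joint speeds; "joint_efforts": joint torques, N m; "tool_pos": TCP position; "tool_rot": TCP orientation; "contact_force": force on the tool from outside, world axes, zero at the start; "wrist_torque": the same for the moment, N m; "width": finger opening in m.
Only numpy, scipy, OpenCV 4.12 (cv2) and the standard library are available. Lean on these libraries where they do the work, as an engineer would, in place of code of your own. Each camera call takes 0.05 s, during which the arm holds its last target. There are 200 camera calls.

TASK

Give the orange-banded tin standing in the tester its blow: draw the red hammer handle back until the catch holds it, without pulling it far on into the buffer behind the catch, let go, and then press the yellow trip pad so that the hammer strikes the tin. Afterwards stand the tin upright in the crate's free cell (green disc), leaving the other tins and the bottles as they are and keeping the fingers off the orange anvil plate.

Things in the scene. Friction and masses are not known exactly. Their poses are not given: they have to be found in the camera images.
- tester: Spring-hammer tester, fixed: blue base 90 x 390 x 12 mm, long along its own y. Origin on the bench under the hammer's line, 5 mm on the -y side of the base's middle; z up; yaw within 0.2 rad. The hammer strikes along -y and draws along +y, 47 mm above the bench. From -y to +y: orange anvil, tin, hammer with red handle, white sear housing (y 43 to 158 mm, 58 wide, 68 high), yellow trip pad
- nest (a point): Where the tin stands at first, on the base's upper face, at [0, -115, 12] mm in the tester's frame; kerbs 8 mm high stand 27 mm either side in x. The anvil plate's face is 28 mm away towards -y, the nose of the resting hammer (28 mm diameter) 31 mm towards +y
- handle (a point): Middle of the top of the red handle, an upright paddle on the hammer, 36 mm wide (tester x), 14 mm thick (tester y), top 125 mm above the bench, free for 60 mm below that; at [0, -40, 125] mm in the tester's frame at rest, moving along tester y with joint striker. Can be gripped from above, fingers closing along tester y, and pulled towards +y
- striker (a joint): Draw of the hammer along tester +y, m; 0 at rest, spring slack; the spring pulls back 0.28 N per mm. The hidden catch point lies anywhere from 30 to 50 mm; 4 mm past it the buffer is felt: a step of 2 N, then 2 N per mm more. Eased back after passing the catch point, the hammer stays there and the pull on the hand vanishes. Fired, it overshoots 0 to hit the tin and returns to about 0
- buffer (a joint): How far the buffer behind the catch has been pressed in by an overdrawn hammer, m: 0 untouched; more than about 5 mm damages it
- trip_pad (a point): Middle of the upper face of the yellow trip pad, 28 x 28 mm, 82 mm above the bench, at [0, 181, 82.5] mm in the tester's frame, on the far end of the sear lever from its tooth. Pressed down 8 to 11 mm (a springy 6 to 11 N, with no hard stop before) it lifts the tooth and fires the hammer; it stops dead at about 14 mm and springs back up
- anvil (a joint): How far the sliding anvil has been driven along tester -y by the blow through the tin, m: 0 before; it slides with 1.5 N of friction and stays where it was driven to. A full blow drives it 3 to 25 mm; the hammer's spring alone cannot
- tin: The tin to be tested: closed aluminium tin with an orange band, 50 mm diameter, 70 mm high, about 0.2 kg. Origin at the centre of its underside, z along its axis. The blow shifts it up to about 30 mm, still standing; grip it with the fingers closing along tester x
- crate: Fixed blue crate, outside 64 x 188 x 35 mm (x, y, z), walls 4 mm, floor 4 mm, with two dividers making a row of three cells along its own y, each about 56 mm square, centres 61.3 mm apart. Origin at the middle of its underside, z up. Turned at most 0.2 rad
- disc: Fixed green disc, 40 mm diameter, 2.5 mm thick, lying on the crate's floor in the middle of the only free cell: the tested tin belongs there, standing on it. Origin at the centre of its underside, 4 mm above the bench
- tin_b: A tin like the tested one with a blue band, standing in a crate cell; origin at the centre of its underside
- tin_c: Another blue-banded tin standing in a crate cell; origin at the centre of its underside
- bottle_a: Clear reagent bottle with orange cap, 64 mm diameter, 130 mm high, standing in the white tray; origin at the centre of its underside
- bottle_b: Amber reagent bottle with blue cap, 52 mm diameter, 110 mm high, standing in the white tray; origin at the centre of its underside
- anvil_face (a point): Middle of the orange anvil plate's face towards the tin, 47 mm above the bench, 28 mm from the nest's middle towards tester -y before the blow; the plate is 32 mm wide (tester x), 8 mm thick and reaches from 25 to 69 mm above the bench
Things that resemble listed ones, but are neither listed nor needed, are in the scene too. Leave any purple look-alike of the tin alone.

How it is judged:
By the outcome, as a careful person would: the job done as asked, in the order asked, and still so for the second after the job is handed in, with the robot touching nothing.
It also fails if it takes over 64 s, if anything falls off the work surface, if the arm or the gripper's body presses on something with over 40 N, if the wrist force passes 120 N, or if a joint passes its speed limit or range.

## Working session

There is one attempt and no reset: what is moved stays moved. The work goes in short steps, Python scripts to look and compute and a tool call to move; the robot and the scene stay as the last step left them, time stands still between calls to the robot, and variables do not carry over. Pictures are saved under pics/ and viewed, about 8 in all and at most 12, crops included, and the job is handed in when it is done.

Besides the shell and the picture viewer there is one more tool, called after "Emit:" in YAML: its name, and indented under it one key for each argument. step_arm: Moves the arm, as the interface text tells. Its arguments: {"type":"object","properties":{"rows":{"type":"array","items":{"type":"object","properties":{"hand":{"type":"number"},"xyz":{"type":"array","items":{"type":"number"}},"spin":{"type":"number"}}}}},"required":["rows"]}

```bash
mkdir -p pics; cat > h.py <<'E'
import numpy as np, cv2
from cell import arm
def shot(n):
    s=arm.get_state(); p,d=arm.read_camera(n); c=arm.camera_params(n)
    f=p.shape[0]/2/np.tan(np.radians(c['vfov'])/2)
    K=np.array([[f,0,c['cx']],[0,f,c['cy']],[0,0,1]])
    if 'R' in c: R=np.array(c['R']).T; o=-R@np.array(c['t'])
    else:
        H=np.array(c['hand_eye']); T=np.array(s['tool_rot']); R=T@H[:3,:3]; o=np.array(s['tool_pos'])+T@H[:3,3]
    return dict(p=p,d=d,K=K,D=np.array(c['dist_coeffs'],float),R=R,o=o)
def rays(v,uv):
    u=cv2.undistortPoints(np.array(uv,float).reshape(-1,1,2),v['K'],v['D']).reshape(-1,2)
    return np.c_[u,np.ones(len(u))]@v['R'].T
def onz(v,uv,z):
    r=rays(v,uv); return v['o']+r*((z-v['o'][2])/r[:,2])[:,None]
def pts(v,uv):
    uv=np.array(uv).reshape(-1,2); return v['o']+rays(v,uv)*v['d'][uv[:,1].astype(int),uv[:,0].astype(int)][:,None]
def proj(v,X):
    R=v['R'].T; return cv2.projectPoints(np.array(X,float).reshape(-1,1,3),cv2.Rodrigues(R)[0],-R@v['o'],v['K'],v['D'])[0].reshape(-1,2)
def save(v,n): cv2.imwrite('pics/'+n,v['p'][:,:,::-1])
E
python3 - <<'E'
from h import *
for n in('top','scene'):
    v=shot(n); np.save(n+'.npy',v,allow_pickle=True); save(v,n+'0.png')
s=arm.get_state(); print(s['time'],s['tool_pos'],s['tool_rot'],s['width'])
E
```

```text
0.1 [ 0.26953    -0.59093244  0.23028508] [[-4.22110432e-04  4.14848704e-01 -9.09890309e-01]
 [ 1.70208957e-03 -9.09888774e-01 -4.14848794e-01]
 [-9.99998462e-01 -1.72382681e-03 -3.22036107e-04]] 0.08524594898208154
```

View pics/top0.png

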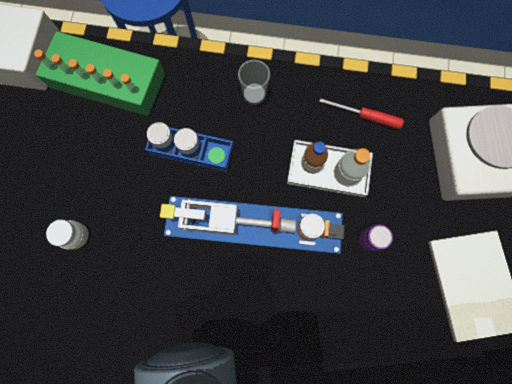

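View pics/scene0.png

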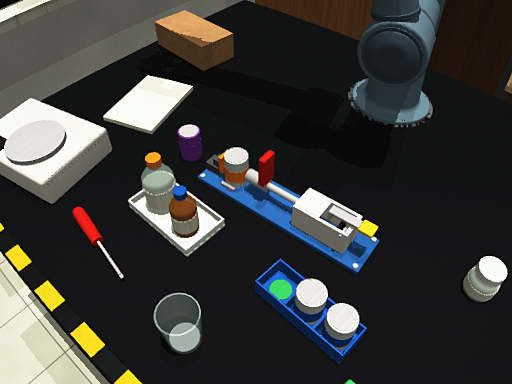

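The top view shows the tester, with the orange-banded tin at (312,226), the red handle at (276,219), the housing at (222,218) and the yellow pad at (167,211). The crate is at (188,147) with its green disc at (217,155). The purple look-alike is at (378,237) and a white-capped jar is at (65,234). The scene view agrees: the banded tin between anvil and hammer at (236,165) is the one meant, and the purple one at (190,142) is not.

```bash
python3 - <<'E'
from h import *
V={n:np.load(n+'.npy',allow_pickle=True).item() for n in('top','scene')}
def blob(v,lo,hi,box,mx=False):
    h=cv2.cvtColor(v['p'],cv2.COLOR_RGB2HSV); m=cv2.inRange(h,lo,hi); k=np.zeros_like(m); x0,y0,x1,y1=box; k[y0:y1,x0:x1]=1; m*=k
    n,l,st,c=cv2.connectedComponentsWithStats(m); i=1+st[1:,4].argmax(); return c[i],(l==i).astype(np.uint8),st[i]
v=V['top']
def go(name,z,*a):
    c,m,st=blob(v,*a); print(name,c.round(1),st[4],onz(v,c,z).round(4)); 
    ys,xs=np.where(m); P=pts(v,np.c_[xs,ys]); print('   depth pts med',np.median(P,0).round(4)); return m
# base
m=go('base',.012,(100,120,60),(125,255,255),(155,185,355,265))
c=cv2.findContours(m,cv2.RETR_EXTERNAL,cv2.CHAIN_APPROX_NONE)[0]; c=max(c,key=len); hull=cv2.convexHull(c)[:,0]
P=onz(v,hull,.012)[:,:2]; r=cv2.minAreaRect((P*1000).astype(np.float32)); print('base rect',r)
print(cv2.boxPoints(r))
m=go('crate',.035,(100,120,40),(125,255,255),(140,120,240,175))
c=max(cv2.findContours(m,cv2.RETR_EXTERNAL,cv2.CHAIN_APPROX_NONE)[0],key=len)
r=cv2.minAreaRect((onz(v,c[:,0],.035)[:,:2]*1000).astype(np.float32)); print('crate rect',r)
go('disc',.0065,(50,100,60),(80,255,255),(200,140,240,170))
go('pad',.082,(22,120,100),(35,255,255),(155,200,180,222))
go('handle',.125,(0,150,80),(8,255,255),(265,200,290,240))
go('lid',.07,(0,0,150),(180,60,255),(300,213,326,238))
v=V['scene']
print('SCENE')
go('disc',.0065,(50,100,60),(80,255,255),(260,270,300,310))
go('handle',.095,(0,150,80),(8,255,255),(255,145,280,195))
go('pad',.082,(22,120,100),(35,255,255),(355,215,385,245))
go('lid',.07,(0,0,150),(180,60,255),(220,145,252,172))
t=V['top']; a=cv2.resize(t['p'][180:265,150:395],None,fx=3.2,fy=3.2,interpolation=cv2.INTER_CUBIC)
b=cv2.resize(V['scene']['p'][135:275,180:390],(784,300)[:1]+(310,),interpolation=cv2.INTER_CUBIC)
cv2.imwrite('pics/crop1.png',np.vstack([a,b])[:,:,::-1])
E
```

```text
base [255.9 237.6] 2216 [[4.699e-01 4.000e-04 1.200e-02]]
   depth pts med [ 0.4681 -0.0057  0.0117]
base rect ((475.0611572265625, 10.044158935546875), (44.08786392211914, 390.13287353515625), 2.6384763717651367)
[[ 444.06094  203.88902]
 [ 462.02023 -185.83025]
 [ 506.06137 -183.8007 ]
 [ 488.10208  205.91856]]
crate [196.6 152. ] 1384 [[0.6383 0.1601 0.035 ]]
   depth pts med [0.6359 0.1506 0.0223]
crate rect ((647.87353515625, 179.22637939453125), (194.99818420410156, 75.48943328857422), 85.42098236083984)
disc [216.1 155.1] 208 [[0.6465 0.1201 0.0065]]
   depth pts med [0.6469 0.1202 0.005 ]
pad [166.8 210.8] 184 [[0.4907 0.1869 0.082 ]]
   depth pts med [0.4906 0.1872 0.0818]
handle [275.6 219.9] 127 [[ 0.4978 -0.0336  0.125 ]]
   depth pts med [ 0.4977 -0.0336  0.1244]
lid [311.9 225. ] 501 [[ 0.5065 -0.1105  0.07  ]]
   depth pts med [ 0.5046 -0.1089  0.0821]
SCENE
disc [280.5 288.8] 343 [[0.6468 0.1224 0.0065]]
   depth pts med [0.6469 0.1226 0.0061]
handle [265.9 167.5] 449 [[ 0.5024 -0.0316  0.095 ]]
   depth pts med [ 0.5084 -0.0262  0.1004]
pad [367.9 227.7] 205 [[0.4911 0.1886 0.082 ]]
   depth pts med [0.492  0.1887 0.0832]
lid [235.6 155.5] 335 [[ 0.4955 -0.1166  0.07  ]]
   depth pts med [ 0.5057 -0.1074  0.0825]
```

View pics/crop1.png

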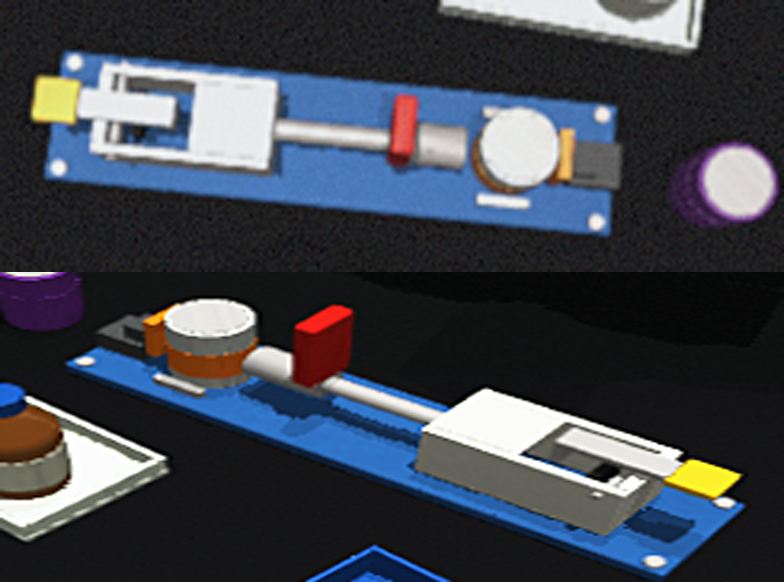

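The crop confirms the orange-banded tin, standing in the nest between anvil and hammer. I'll refine the yaw from the four base screws.

```bash
python3 - <<'E'
from h import *
v=np.load('top.npy',allow_pickle=True).item()
S=onz(v,np.array([[75,62],[57,167],[602,114],[596,221]])/3.2+[150,180],.013)[:,:2]
print(S.round(4),'mid',S.mean(0).round(4)); d=S[:2].mean(0)-S[2:].mean(0); yaw=np.arctan2(-d[0],d[1]); print('yaw',yaw,np.hypot(*d))
ey=np.array([-np.sin(yaw),np.cos(yaw)]); O=S.mean(0)-.005*ey
for n,y in(('nest',-.115),('handle',-.04),('pad',.181)): print(n,(O+y*ey).round(4))
g=cv2.cvtColor(v['p'],cv2.COLOR_RGB2HSV); m=cv2.inRange(g,(0,0,130),(180,70,255))
c=[c for c in cv2.findContours(m,0,1)[0] if cv2.pointPolygonTest(c,(312,225),False)>=0][0]
(x,y),r=cv2.minEnclosingCircle(c); print('lid',x,y,r,onz(v,[x,y],.082).round(4))
# crate yaw from the two crate tin lids and disc
for b in((146,122,172,149),(173,128,200,155)):
    k=np.zeros_like(m); k[b[1]:b[3],b[0]:b[2]]=m[b[1]:b[3],b[0]:b[2]]; c=max(cv2.findContours(k,0,1)[0],key=cv2.contourArea)
    (x,y),r=cv2.minEnclosingCircle(c); print('blue lid',x,y,r,onz(v,[x,y],.074).round(4))
E
```

```text
[[ 0.5276  0.1963]
 [ 0.4533  0.1942]
 [ 0.5446 -0.1736]
 [ 0.4706 -0.1766]] mid [0.499  0.0101]
yaw 0.046380688623561483 0.3707822770657412
nest [ 0.5046 -0.1098]
handle [ 0.5011 -0.0349]
pad [0.4908 0.1859]
lid 310.3780517578125 224.3780517578125 14.744851112365723 [[ 0.5056 -0.1057  0.082 ]]
blue lid 158.0 133.0 11.70479965209961 [[0.6564 0.2418 0.074 ]]
blue lid 185.15908813476562 139.0 11.55541706085205 [[0.6514 0.1811 0.074 ]]
```

Emit:
step_arm:
  rows:
    - {"hand":0,"xyz":[0,0,0],"spin":0.1}
    - {"hand":0,"xyz":[0,0,0],"spin":0.1}
    - {"hand":0,"xyz":[0,0,0],"spin":0.1}
    - {"hand":0,"xyz":[0,0,0],"spin":0.1}

```text
time: 0.43
tool_pos: [0.2692, -0.5895, 0.2275]
tool_rot: [[-0.002, 0.011, -1.0], [0.006, -1.0, -0.011], [-1.0, -0.006, 0.002]]
contact_force: [0.4, -0.1, 0.1]
width: 0.0852
```

Emit:
step_arm:
  rows:
    - {"hand":0,"xyz":[0,-0.037,-0.0155],"spin":-0.035}
    - {"hand":0,"xyz":[0,-0.037,-0.0155],"spin":0}
    - {"hand":0,"xyz":[0,-0.037,-0.0155],"spin":0}
    - {"hand":0,"xyz":[0,-0.037,-0.0155],"spin":0}
    - {"hand":0,"xyz":[0,-0.037,-0.0155],"spin":0}

```text
time: 0.85
tool_pos: [0.338, -0.4003, 0.2241]
tool_rot: [[-0.004, 0.033, -0.999], [0.01, -0.999, -0.033], [-1.0, -0.01, 0.004]]
contact_force: [2.0, 0.4, 0.0]
width: 0.0853
```

Emit:
step_arm:
  rows:
    - {"hand":0,"xyz":[0,-0.037,-0.0155],"spin":0}
    - {"hand":0,"xyz":[0,-0.037,-0.0155],"spin":0}
    - {"hand":0,"xyz":[0,-0.037,-0.0155],"spin":0}
    - {"hand":0,"xyz":[0,-0.037,-0.0155],"spin":0}
    - {"hand":0,"xyz":[0,-0.037,-0.0155],"spin":0}

```text
time: 1.27
tool_pos: [0.4091, -0.2044, 0.2236]
tool_rot: [[-0.006, 0.029, -1.0], [0.013, -0.999, -0.029], [-1.0, -0.013, 0.005]]
contact_force: [1.1, 0.7, -0.2]
width: 0.0854
```

Emit:
step_arm:
  rows:
    - {"hand":0,"xyz":[0,-0.036,-0.02],"spin":-0.016}
    - {"hand":0,"xyz":[0,-0.036,-0.02],"spin":0}
    - {"hand":0,"xyz":[0,-0.036,-0.02],"spin":0}
    - {"hand":0,"xyz":[0,-0.036,-0.02],"spin":0}
    - {"hand":0,"xyz":[0,-0.025,-0.015],"spin":0}

```text
time: 1.68
tool_pos: [0.495, -0.0251, 0.2244]
tool_rot: [[-0.006, 0.047, -0.999], [0.013, -0.999, -0.047], [-1.0, -0.014, 0.005]]
contact_force: [0.5, -0.4, -0.7]
width: 0.0857
```

Emit:
step_arm:
  rows:
    - {"hand":0,"xyz":[0,0,0],"spin":0}
    - {"hand":0,"xyz":[0,0,0],"spin":0}

```text
time: 1.85
tool_pos: [0.4959, -0.0196, 0.2237]
tool_rot: [[-0.007, 0.055, -0.998], [0.015, -0.998, -0.055], [-1.0, -0.015, 0.006]]
contact_force: [-0.6, -1.0, -0.5]
width: 0.0856
```

Emit:
step_arm:
  rows:
    - {"hand":0,"xyz":[0,0.0165,-0.005],"spin":-0.009}
    - {"hand":0,"xyz":[0.02,0,0],"spin":0}
    - {"hand":0,"xyz":[0.02,0,0],"spin":0}
    - {"hand":0,"xyz":[0,0,0],"spin":0}

```text
time: 2.18
tool_pos: [0.5012, -0.0379, 0.1826]
tool_rot: [[-0.006, 0.064, -0.998], [0.014, -0.998, -0.064], [-1.0, -0.014, 0.005]]
contact_force: [0.2, -0.4, -0.7]
width: 0.0854
```

```bash
python3 - <<'E'
from h import *
v=shot('wrist'); save(v,'w1.png'); s=arm.get_state()
h=cv2.cvtColor(v['p'],cv2.COLOR_RGB2HSV); m=cv2.inRange(h,(0,150,60),(6,255,255))|cv2.inRange(h,(174,150,60),(180,255,255))
ys,xs=np.where((m>0)&(v['d']>0)); P=pts(v,np.c_[xs,ys]); P=P[(P[:,2]>.121)&(P[:,2]<.13)]
print(s['tool_pos'],len(P),P.min(0) if len(P) else 0,P.max(0) if len(P) else 0, np.median(P,0) if len(P) else 0)
E
```

```text
[ 0.50194768 -0.03813022  0.1842732 ] 791 [ 0.48297954 -0.0403011   0.12119379] [ 0.51803123 -0.02576013  0.12714073] [ 0.50125237 -0.03284265  0.12510115]
```

View pics/w1.png

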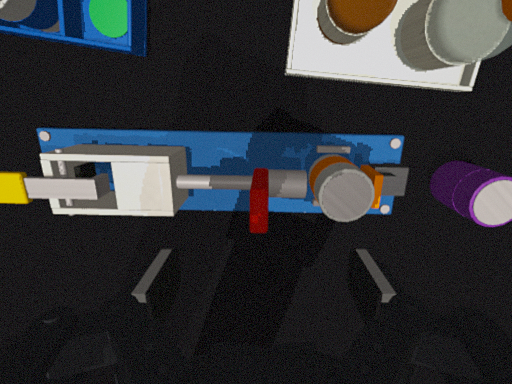

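The wrist view shows the handle midway between the fingers at (259,200), measured at (0.501, -0.033), with the tin at (343,190). I'll descend.

Emit:
step_arm:
  rows:
    - {"hand":0,"xyz":[0.03,-0.003,0],"spin":0.018}
    - {"hand":0,"xyz":[0.03,0,0],"spin":0}
    - {"hand":0,"xyz":[0.025,0,0],"spin":0}
    - {"hand":0,"xyz":[0.01,0,0],"spin":0}
    - {"hand":0,"xyz":[0,0,0],"spin":0}

```text
time: 2.65
tool_pos: [0.5056, -0.0388, 0.0937]
tool_rot: [[0.008, 0.04, -0.999], [0.009, -0.999, -0.04], [-1.0, -0.009, -0.008]]
contact_force: [0.2, 0.1, -0.2]
width: 0.0857
```

Emit:
step_arm:
  rows:
    - {"hand":0,"xyz":[0.004,-0.005,0.004],"spin":-0.006}
    - {"hand":0,"xyz":[0,0,0],"spin":0}
    - {"hand":0.5,"xyz":[0,0,0],"spin":0}

```text
time: 2.9
tool_pos: [0.5031, -0.0349, 0.0932]
tool_rot: [[0.012, 0.045, -0.999], [0.007, -0.999, -0.045], [-1.0, -0.007, -0.013]]
contact_force: [1.1, -0.0, -0.3]
width: 0.0752
```

Emit:
step_arm:
  rows:
    - {"hand":1,"xyz":[0,0,0],"spin":0}
    - {"hand":1,"xyz":[0,0,0],"spin":0}
    - {"hand":1,"xyz":[0,0,0],"spin":0}
    - {"hand":1,"xyz":[0,0,0],"spin":0}

```text
time: 3.23
tool_pos: [0.5058, -0.0355, 0.0975]
tool_rot: [[0.02, 0.046, -0.999], [0.005, -0.999, -0.046], [-1.0, -0.004, -0.02]]
contact_force: [-0.1, -0.3, 0.0]
width: 0.0257
```

Emit:
step_arm:
  rows:
    - {"hand":1,"xyz":[0.009,0,0.003],"spin":0}
    - {"hand":1,"xyz":[0,0,0],"spin":0}
    - {"hand":1,"xyz":[0,0,0],"spin":0}

```text
time: 3.48
tool_pos: [0.5055, -0.0363, 0.0912]
tool_rot: [[0.026, 0.046, -0.999], [0.003, -0.999, -0.046], [-1.0, -0.002, -0.026]]
contact_force: [-1.1, 0.6, 1.9]
width: 0.0132
```

Emit:
step_arm:
  rows:
    - {"hand":1,"xyz":[0,-0.01,0],"spin":0}
    - {"hand":1,"xyz":[0,-0.01,0],"spin":0}

```text
time: 3.65
tool_pos: [0.5046, -0.0173, 0.0912]
tool_rot: [[0.026, 0.044, -0.999], [0.001, -0.999, -0.044], [-1.0, 0.0, -0.026]]
contact_force: [-0.5, -5.5, 3.6]
width: 0.0132
```

Emit:
step_arm:
  rows:
    - {"hand":1,"xyz":[0,0,0],"spin":0}

```text
time: 3.73
tool_pos: [0.5045, -0.0163, 0.0912]
tool_rot: [[0.026, 0.046, -0.999], [0.0, -0.999, -0.046], [-1.0, 0.001, -0.026]]
contact_force: [-1.2, -4.2, 2.5]
width: 0.0135
```

Emit:
step_arm:
  rows:
    - {"hand":1,"xyz":[0,-0.01,0],"spin":0}
    - {"hand":1,"xyz":[0,-0.003,0],"spin":0}
    - {"hand":1,"xyz":[0,0,0],"spin":0}

```text
time: 3.98
tool_pos: [0.504, -0.0044, 0.0913]
tool_rot: [[0.026, 0.047, -0.999], [-0.006, -0.999, -0.048], [-1.0, 0.007, -0.026]]
contact_force: [-2.1, -7.1, 2.8]
width: 0.0131
```

Emit:
step_arm:
  rows:
    - {"hand":1,"xyz":[0,-0.002,0],"spin":0}
    - {"hand":1,"xyz":[0,0,0],"spin":0}

```text
time: 4.15
tool_pos: [0.504, -0.0037, 0.0913]
tool_rot: [[0.026, 0.047, -0.999], [-0.009, -0.999, -0.047], [-1.0, 0.01, -0.025]]
contact_force: [-0.8, -8.3, 3.3]
width: 0.013
```

Emit:
step_arm:
  rows:
    - {"hand":1,"xyz":[0,-0.003,0],"spin":0}
    - {"hand":1,"xyz":[0,-0.001,0],"spin":0}

```text
time: 4.32
tool_pos: [0.5038, -0.0014, 0.0913]
tool_rot: [[0.025, 0.046, -0.999], [-0.012, -0.999, -0.046], [-1.0, 0.013, -0.025]]
contact_force: [-1.6, -8.4, 3.1]
width: 0.0133
```

Emit:
step_arm:
  rows:
    - {"hand":1,"xyz":[0,-0.003,0],"spin":0}
    - {"hand":1,"xyz":[0,-0.001,0],"spin":0}

```text
time: 4.48
tool_pos: [0.5037, 0.0009, 0.0913]
tool_rot: [[0.025, 0.044, -0.999], [-0.015, -0.999, -0.045], [-1.0, 0.016, -0.024]]
contact_force: [-2.6, -9.7, 3.4]
width: 0.0128
```

Emit:
step_arm:
  rows:
    - {"hand":1,"xyz":[0,-0.003,0],"spin":0}
    - {"hand":1,"xyz":[0,-0.001,0],"spin":0}

```text
time: 4.65
tool_pos: [0.5036, 0.0031, 0.0913]
tool_rot: [[0.025, 0.043, -0.999], [-0.017, -0.999, -0.044], [-1.0, 0.018, -0.024]]
contact_force: [-1.2, -10.4, 3.1]
width: 0.0134
```

Emit:
step_arm:
  rows:
    - {"hand":1,"xyz":[0,-0.003,0],"spin":0}
    - {"hand":1,"xyz":[0,-0.001,0],"spin":0}

```text
time: 4.82
tool_pos: [0.5035, 0.0053, 0.0913]
tool_rot: [[0.024, 0.042, -0.999], [-0.019, -0.999, -0.042], [-1.0, 0.02, -0.023]]
contact_force: [-1.9, -10.3, 3.3]
width: 0.0132
```

Emit:
step_arm:
  rows:
    - {"hand":1,"xyz":[0,-0.003,0],"spin":0}
    - {"hand":1,"xyz":[0,-0.001,0],"spin":0}

```text
time: 4.98
tool_pos: [0.5034, 0.0075, 0.0913]
tool_rot: [[0.024, 0.041, -0.999], [-0.022, -0.999, -0.041], [-0.999, 0.023, -0.023]]
contact_force: [-1.3, -10.0, 3.1]
width: 0.0133
```

Emit:
step_arm:
  rows:
    - {"hand":1,"xyz":[0,-0.003,0],"spin":0}
    - {"hand":1,"xyz":[0,-0.001,0],"spin":0}

```text
time: 5.15
tool_pos: [0.5033, 0.0096, 0.0913]
tool_rot: [[0.023, 0.04, -0.999], [-0.024, -0.999, -0.04], [-0.999, 0.025, -0.022]]
contact_force: [-1.3, -11.1, 3.1]
width: 0.0132
```

Emit:
step_arm:
  rows:
    - {"hand":1,"xyz":[0,-0.003,0],"spin":0}
    - {"hand":1,"xyz":[0,-0.001,0],"spin":0}

```text
time: 5.32
tool_pos: [0.5032, 0.0117, 0.0913]
tool_rot: [[0.022, 0.039, -0.999], [-0.026, -0.999, -0.039], [-0.999, 0.027, -0.021]]
contact_force: [-1.7, -12.1, 3.4]
width: 0.013
```

Emit:
step_arm:
  rows:
    - {"hand":1,"xyz":[0,-0.003,0],"spin":0}
    - {"hand":1,"xyz":[0,-0.001,0],"spin":0}

```text
time: 5.48
tool_pos: [0.5031, 0.0136, 0.0914]
tool_rot: [[0.022, 0.038, -0.999], [-0.029, -0.999, -0.038], [-0.999, 0.029, -0.021]]
contact_force: [-2.9, -13.0, 3.1]
width: 0.0133
```

Emit:
step_arm:
  rows:
    - {"hand":1,"xyz":[0,-0.003,0],"spin":0}
    - {"hand":1,"xyz":[0,-0.001,0],"spin":0}

```text
time: 5.65
tool_pos: [0.503, 0.0148, 0.0914]
tool_rot: [[0.021, 0.037, -0.999], [-0.033, -0.999, -0.038], [-0.999, 0.033, -0.02]]
contact_force: [-2.1, -16.4, 1.8]
width: 0.0133
```

The force has stepped up, so the buffer is touched. I'll ease back.

Emit:
step_arm:
  rows:
    - {"hand":1,"xyz":[0,0.002,0],"spin":0}
    - {"hand":1,"xyz":[0,0.002,0],"spin":0}

```text
time: 5.82
tool_pos: [0.5032, 0.0102, 0.0913]
tool_rot: [[0.021, 0.035, -0.999], [-0.031, -0.999, -0.036], [-0.999, 0.032, -0.02]]
contact_force: [-2.1, 2.7, 5.2]
width: 0.0133
```

Emit:
step_arm:
  rows:
    - {"hand":0.4,"xyz":[0,0,0],"spin":0}
    - {"hand":0.4,"xyz":[0,0,0],"spin":0}
    - {"hand":0.4,"xyz":[0,0,0],"spin":0}
    - {"hand":0.4,"xyz":[0,0,0],"spin":0}

```text
time: 6.15
tool_pos: [0.5019, 0.0117, 0.0896]
tool_rot: [[0.019, 0.035, -0.999], [-0.029, -0.999, -0.036], [-0.999, 0.03, -0.018]]
contact_force: [-0.3, -0.3, 0.0]
width: 0.0513
```

Emit:
step_arm:
  rows:
    - {"hand":0.4,"xyz":[-0.025,0,0],"spin":0}
    - {"hand":0.4,"xyz":[-0.03,0,0],"spin":0}
    - {"hand":0.4,"xyz":[-0.03,0,0],"spin":0}
    - {"hand":0.6,"xyz":[0,0,0],"spin":0}

```text
time: 6.48
tool_pos: [0.4974, 0.0162, 0.1738]
tool_rot: [[0.01, 0.037, -0.999], [-0.027, -0.999, -0.038], [-1.0, 0.027, -0.009]]
contact_force: [0.2, -0.0, 0.8]
width: 0.0403
```

```bash
python3 - <<'E'
from h import *
for n in('top','wrist'):
    v=shot(n); h=cv2.cvtColor(v['p'],cv2.COLOR_RGB2HSV)
    m=cv2.inRange(h,(0,150,60),(6,255,255))|cv2.inRange(h,(174,150,60),(180,255,255))
    ys,xs=np.where((m>0)&(v['d']>0)); P=pts(v,np.c_[xs,ys]); P=P[(P[:,2]>.121)&(P[:,2]<.13)&(P[:,0]<.55)]
    print(n,'handle',len(P),np.median(P,0) if len(P) else 0)
    m=cv2.inRange(h,(22,120,80),(35,255,255)); ys,xs=np.where((m>0)&(v['d']>0)); P=pts(v,np.c_[xs,ys]); P=P[(P[:,2]>.078)&(P[:,2]<.09)]
    print('pad',len(P),np.median(P,0) if len(P) else 0, (P.min(0),P.max(0)) if len(P) else 0)
s=arm.get_state();print(s['tool_pos'],s['tool_rot'],s['width'])
E
```

```text
top handle 19 [0.4833466  0.00759152 0.12443226]
pad 0 0 0
wrist handle 891 [0.4992464  0.01137649 0.12502699]
pad 1207 [0.4911439  0.18664544 0.08295989] (array([0.47530732, 0.17280753, 0.0780249 ]), array([0.50479515, 0.20220951, 0.08533527]))
[0.49466789 0.01651726 0.16901581] [[ 0.00229123  0.0373914  -0.99929807]
 [-0.02581968 -0.99896533 -0.03743815]
 [-0.99966399  0.02588734 -0.00132343]] 0.03395302972935109
```

Emit:
step_arm:
  rows:
    - {"hand":1,"xyz":[0,-0.035,-0.001],"spin":0}
    - {"hand":1,"xyz":[0,-0.035,-0.001],"spin":0}
    - {"hand":1,"xyz":[0,-0.035,-0.001],"spin":0}
    - {"hand":1,"xyz":[0,-0.035,-0.001],"spin":0}
    - {"hand":1,"xyz":[0,-0.03,-0.001],"spin":0}

```text
time: 7.0
tool_pos: [0.4906, 0.1877, 0.1574]
tool_rot: [[-0.007, 0.026, -1.0], [-0.028, -0.999, -0.026], [-1.0, 0.028, 0.008]]
contact_force: [1.0, 0.8, -0.4]
width: -0.0003
```

Emit:
step_arm:
  rows:
    - {"hand":1,"xyz":[0,0,0],"spin":0}
    - {"hand":1,"xyz":[0,0,0],"spin":0}

```text
time: 7.17
tool_pos: [0.4876, 0.1926, 0.1535]
tool_rot: [[-0.013, 0.034, -0.999], [-0.028, -0.999, -0.034], [-1.0, 0.028, 0.014]]
contact_force: [-0.3, -0.5, -0.3]
width: 0.0001
```

Emit:
step_arm:
  rows:
    - {"hand":1,"xyz":[0.025,0.0035,-0.004],"spin":0}
    - {"hand":1,"xyz":[0.025,0,0],"spin":0}
    - {"hand":1,"xyz":[0.01,0,0],"spin":0}
    - {"hand":1,"xyz":[0,0,0],"spin":0}

```text
time: 7.5
tool_pos: [0.4895, 0.1857, 0.0888]
tool_rot: [[-0.017, 0.034, -0.999], [-0.03, -0.999, -0.033], [-0.999, 0.029, 0.018]]
contact_force: [-0.3, -0.1, -0.3]
width: 0.0001
```

Emit:
step_arm:
  rows:
    - {"hand":1,"xyz":[0.008,-0.001,0],"spin":0}
    - {"hand":1,"xyz":[0.004,0,0],"spin":0}

```text
time: 7.67
tool_pos: [0.4905, 0.1874, 0.0784]
tool_rot: [[-0.015, 0.03, -0.999], [-0.024, -0.999, -0.03], [-1.0, 0.024, 0.016]]
contact_force: [-9.5, 12.2, 14.9]
width: -0.0001
```

Emit:
step_arm:
  rows:
    - {"hand":1,"xyz":[0.003,0,0],"spin":0}

```text
time: 7.75
tool_pos: [0.4907, 0.1884, 0.0769]
tool_rot: [[-0.016, 0.029, -0.999], [-0.021, -0.999, -0.028], [-1.0, 0.021, 0.016]]
contact_force: [-5.3, 4.7, 6.0]
width: -0.0
```

Emit:
step_arm:
  rows:
    - {"hand":1,"xyz":[0.003,0,0],"spin":0}
    - {"hand":1,"xyz":[0.002,0,0],"spin":0}

```text
time: 7.92
tool_pos: [0.4914, 0.1895, 0.0739]
tool_rot: [[-0.014, 0.027, -1.0], [-0.018, -0.999, -0.027], [-1.0, 0.017, 0.015]]
contact_force: [-2.9, 2.6, 3.9]
width: 0.0003
```

Emit:
step_arm:
  rows:
    - {"hand":1,"xyz":[0.003,0.001,0],"spin":0}
    - {"hand":1,"xyz":[0.002,0,0],"spin":0}

```text
time: 8.08
tool_pos: [0.4921, 0.1902, 0.0705]
tool_rot: [[-0.013, 0.026, -1.0], [-0.013, -1.0, -0.025], [-1.0, 0.013, 0.013]]
contact_force: [-2.8, 4.2, 4.7]
width: -0.0
```

```bash
python3 - <<'E'
from h import *
v=shot('scene'); save(v,'s2.png'); h=cv2.cvtColor(v['p'],cv2.COLOR_RGB2HSV)
m=cv2.inRange(h,(0,150,60),(6,255,255)); ys,xs=np.where((m>0)&(v['d']>0)); P=pts(v,np.c_[xs,ys]); P=P[(P[:,2]>.08)&(P[:,2]<.13)&(P[:,0]<.55)]; print(np.median(P,0),len(P))
a=v['p'][120:280,170:400]; cv2.imwrite('pics/s2c.png',cv2.resize(a,None,fx=3,fy=3,interpolation=2)[:,:,::-1])
E
```

```text
[ 0.50845277 -0.0348341   0.11040424] 342
```

View pics/s2c.png

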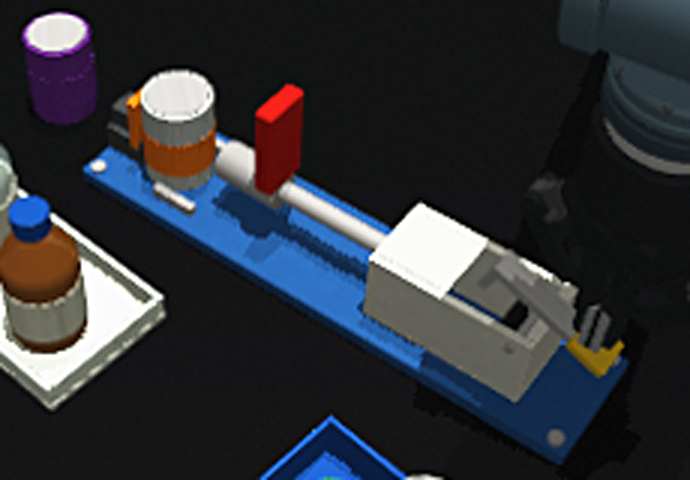

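The hammer fired: handle back at rest at (275,140) in the crop, the tin still standing, shifted towards the anvil. I'll retreat.

Emit:
step_arm:
  rows:
    - {"hand":1,"xyz":[-0.03,0,0],"spin":0}
    - {"hand":1,"xyz":[-0.035,0,0],"spin":0}
    - {"hand":1,"xyz":[-0.035,0,0],"spin":0}
    - {"hand":0.5,"xyz":[-0.03,0,0],"spin":0}

```text
time: 8.47
tool_pos: [0.4891, 0.1892, 0.1959]
tool_rot: [[-0.028, 0.025, -0.999], [-0.019, -1.0, -0.025], [-0.999, 0.018, 0.029]]
contact_force: [-0.1, -0.3, 0.5]
width: 0.0106
```

```bash
python3 - <<'E'
from h import *
s=arm.get_state();print(np.round(s['joints'],3),s['tool_pos'])
v=shot('top'); h=cv2.cvtColor(v['p'],cv2.COLOR_RGB2HSV); m=cv2.inRange(h,(0,0,110),(180,70,255)); ys,xs=np.where((m>0)&(v['d']>0)); uv=np.c_[xs,ys]; P=pts(v,uv)
k=(P[:,2]>.077)&(P[:,2]<.09)&(P[:,1]<-.07)&(P[:,1]>-.19)&(P[:,0]<.56)&(P[:,0]>.45); print(k.sum()); c,r=cv2.minEnclosingCircle((P[k][:,:2]*1000).astype(np.float32)); print('tin',c,r,P[k].mean(0))
E
```

```text
[ 0.16   0.006  1.888 -0.015  1.279  1.71 ] [0.48907272 0.18917973 0.19588852]
467
tin (503.929931640625, -127.55107116699219) 24.5363712310791 [ 0.50358695 -0.12745913  0.0823133 ]
```

Emit:
step_arm:
  rows:
    - {"hand":0,"xyz":[0,0.038,-0.001],"spin":0}
    - {"hand":0,"xyz":[0,0.038,-0.001],"spin":0}
    - {"hand":0,"xyz":[0,0.038,-0.001],"spin":0}
    - {"hand":0,"xyz":[0,0.038,-0.001],"spin":0}
    - {"hand":0,"xyz":[0,0.038,-0.001],"spin":0}

```text
time: 8.93
tool_pos: [0.5074, -0.0029, 0.2124]
tool_rot: [[0.001, 0.038, -0.999], [-0.021, -0.999, -0.038], [-1.0, 0.021, -0.0]]
contact_force: [0.2, 0.2, 0.3]
width: 0.0788
```

Emit:
step_arm:
  rows:
    - {"hand":0,"xyz":[0,0.038,-0.001],"spin":0}
    - {"hand":0,"xyz":[0,0.038,-0.001],"spin":0}
    - {"hand":0,"xyz":[0,0.025,-0.001],"spin":0}
    - {"hand":0,"xyz":[0,0.015,0],"spin":0}
    - {"hand":0,"xyz":[0,0,0],"spin":-0.12}

```text
time: 9.35
tool_pos: [0.514, -0.1351, 0.2153]
tool_rot: [[0.006, 0.149, -0.989], [-0.03, -0.988, -0.149], [-1.0, 0.03, -0.001]]
contact_force: [0.3, 0.2, -0.7]
width: 0.0854
```

Emit:
step_arm:
  rows:
    - {"hand":0,"xyz":[0,0,0],"spin":-0.12}
    - {"hand":0,"xyz":[0,0,0],"spin":-0.12}
    - {"hand":0,"xyz":[0,0,0],"spin":-0.12}
    - {"hand":0,"xyz":[0,0,0],"spin":-0.12}
    - {"hand":0,"xyz":[0,0,0],"spin":-0.12}

```text
time: 9.77
tool_pos: [0.5132, -0.1418, 0.2138]
tool_rot: [[0.006, 0.698, -0.716], [-0.036, -0.716, -0.697], [-0.999, 0.03, 0.021]]
contact_force: [-0.3, -0.2, -0.3]
width: 0.0855
```

Emit:
step_arm:
  rows:
    - {"hand":0,"xyz":[0,0,0],"spin":-0.12}
    - {"hand":0,"xyz":[0,0,0],"spin":-0.12}
    - {"hand":0,"xyz":[0,0,0],"spin":-0.12}
    - {"hand":0,"xyz":[0,0,0],"spin":-0.12}
    - {"hand":0,"xyz":[0,0,0],"spin":-0.12}

```text
time: 10.18
tool_pos: [0.5124, -0.1455, 0.2122]
tool_rot: [[0.006, 0.985, -0.173], [-0.042, -0.172, -0.984], [-0.999, 0.013, 0.04]]
contact_force: [0.3, -0.3, -0.3]
width: 0.0857
```

Emit:
step_arm:
  rows:
    - {"hand":0,"xyz":[0,0,0],"spin":-0.12}
    - {"hand":0,"xyz":[0,0,0],"spin":-0.09}
    - {"hand":0,"xyz":[0,-0.0085,-0.0245],"spin":0}
    - {"hand":0,"xyz":[0.035,0,0],"spin":0}
    - {"hand":0,"xyz":[0.035,0,0],"spin":0}

```text
time: 10.6
tool_pos: [0.5086, -0.1304, 0.1474]
tool_rot: [[0.025, 0.999, 0.048], [-0.056, 0.05, -0.997], [-0.998, 0.022, 0.057]]
contact_force: [0.4, -0.4, 0.1]
width: 0.0855
```

Emit:
step_arm:
  rows:
    - {"hand":0,"xyz":[0.015,0,0],"spin":0}
    - {"hand":0,"xyz":[0,0,0],"spin":0}

```text
time: 10.77
tool_pos: [0.505, -0.1305, 0.1253]
tool_rot: [[0.016, 0.999, 0.049], [-0.053, 0.049, -0.997], [-0.998, 0.013, 0.054]]
contact_force: [0.6, -0.3, -0.8]
width: 0.0855
```

```bash
python3 - <<'E'
from h import *
s=arm.get_state();print(s['tool_pos'],np.round(s['tool_rot'],3))
v=shot('wrist'); save(v,'w2.png'); h=cv2.cvtColor(v['p'],cv2.COLOR_RGB2HSV); ys,xs=np.where(v['d']>0); uv=np.c_[xs,ys]; P=pts(v,uv)
k=(P[:,2]>.078)&(P[:,2]<.087)&(np.hypot(P[:,0]-.504,P[:,1]+.1275)<.035); print(k.sum()); c,r=cv2.minEnclosingCircle((P[k][:,:2]*1000).astype(np.float32)); print('tin',c,r,P[k].mean(0))
E
```

```text
[ 0.50497934 -0.13051953  0.12530896] [[ 0.016  0.999  0.049]
 [-0.053  0.049 -0.997]
 [-0.998  0.013  0.054]]
3737
tin (503.891357421875, -127.41265106201172) 25.04314422607422 [ 0.5037043  -0.12553347  0.08272273]
```

View pics/w2.png

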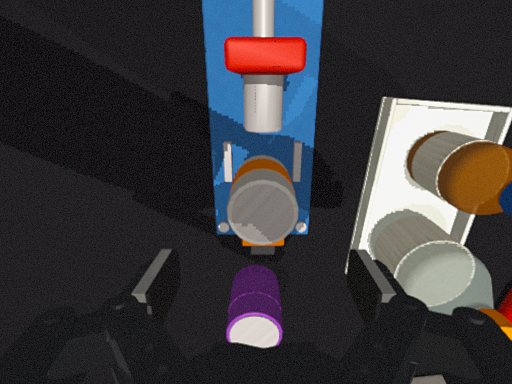

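The wrist view shows the tin lid at (262,205) between the open fingers, with the anvil plate at (262,241) behind it and the purple tin at (255,310), clear of the hand.

Emit:
step_arm:
  rows:
    - {"hand":0,"xyz":[0.01,-0.002,-0.006],"spin":0}
    - {"hand":0,"xyz":[0.03,0,0],"spin":0}
    - {"hand":0,"xyz":[0.022,0,0],"spin":0}
    - {"hand":0,"xyz":[0.005,0,0],"spin":0}

```text
time: 11.15
tool_pos: [0.5093, -0.131, 0.0632]
tool_rot: [[0.03, 0.998, 0.047], [-0.061, 0.049, -0.997], [-0.998, 0.027, 0.063]]
contact_force: [-0.3, -0.6, 0.4]
width: 0.0852
```

Emit:
step_arm:
  rows:
    - {"hand":0,"xyz":[0.01,-0.005,-0.003],"spin":0}
    - {"hand":0.2,"xyz":[0,0,0],"spin":0}

```text
time: 11.32
tool_pos: [0.5043, -0.1287, 0.0525]
tool_rot: [[0.03, 0.998, 0.047], [-0.062, 0.049, -0.997], [-0.998, 0.027, 0.063]]
contact_force: [-0.4, 0.4, -0.4]
width: 0.0754
```

Emit:
step_arm:
  rows:
    - {"hand":1,"xyz":[0,0,0],"spin":0}
    - {"hand":1,"xyz":[0,0,0],"spin":0}
    - {"hand":1,"xyz":[0,0,0],"spin":0}
    - {"hand":1,"xyz":[0,0,0],"spin":0}

```text
time: 11.65
tool_pos: [0.506, -0.129, 0.056]
tool_rot: [[0.035, 0.998, 0.047], [-0.064, 0.049, -0.997], [-0.997, 0.032, 0.065]]
contact_force: [0.6, 1.0, -1.7]
width: 0.0484
```

Emit:
step_arm:
  rows:
    - {"hand":1,"xyz":[-0.02,0,0],"spin":0}
    - {"hand":1,"xyz":[-0.035,0,0],"spin":0}
    - {"hand":1,"xyz":[-0.035,0,0],"spin":0}
    - {"hand":1,"xyz":[-0.035,0,0],"spin":0}
    - {"hand":1,"xyz":[-0.02,0,0],"spin":0}

```text
time: 12.07
tool_pos: [0.4969, -0.118, 0.2009]
tool_rot: [[0.024, 0.999, 0.047], [-0.058, 0.049, -0.997], [-0.998, 0.021, 0.059]]
contact_force: [0.7, -0.7, -1.0]
width: 0.0483
```

Emit:
step_arm:
  rows:
    - {"hand":1,"xyz":[-0.001,0.019,-0.0285],"spin":0}
    - {"hand":1,"xyz":[-0.001,0.019,-0.0285],"spin":0}
    - {"hand":1,"xyz":[-0.001,0.019,-0.0285],"spin":0}
    - {"hand":1,"xyz":[-0.001,0.019,-0.0285],"spin":0}
    - {"hand":1,"xyz":[-0.001,0.019,-0.0285],"spin":0}

```text
time: 12.48
tool_pos: [0.5916, 0.0273, 0.2122]
tool_rot: [[0.045, 0.998, 0.035], [-0.068, 0.038, -0.997], [-0.997, 0.042, 0.07]]
contact_force: [0.8, -0.7, -0.8]
width: 0.048
```

Emit:
step_arm:
  rows:
    - {"hand":1,"xyz":[-0.001,0.019,-0.0285],"spin":0}
    - {"hand":1,"xyz":[-0.001,0.015,-0.022],"spin":0}
    - {"hand":1,"xyz":[0,0,0],"spin":0.065}
    - {"hand":1,"xyz":[0,0,0],"spin":0.065}

```text
time: 12.82
tool_pos: [0.6277, 0.0886, 0.2132]
tool_rot: [[0.05, 0.995, -0.092], [-0.066, -0.088, -0.994], [-0.997, 0.055, 0.061]]
contact_force: [-0.4, 0.3, -1.7]
width: 0.048
```

```bash
python3 - <<'E'
from h import *
s=arm.get_state();print(s['tool_pos'])
for n in('wrist','scene','top'):
    v=shot(n); save(v,n+'3.png'); np.save(n+'3.npy',v,allow_pickle=True); h=cv2.cvtColor(v['p'],cv2.COLOR_RGB2HSV)
    ys,xs=np.where(v['d']>0); P=pts(v,np.c_[xs,ys]); H=h[ys,xs]
    g=(H[:,0]>50)&(H[:,0]<80)&(H[:,1]>100)&(H[:,2]>50)&(P[:,2]<.015)&(abs(P[:,0]-.647)<.05)&(abs(P[:,1]-.121)<.05)
    if g.sum()>20: c,r=cv2.minEnclosingCircle((P[g][:,:2]*1e3).astype(np.float32)); print(n,'disc',g.sum(),c,r,P[g].mean(0))
    b=(H[:,0]>100)&(H[:,0]<125)&(H[:,1]>120)&(abs(P[:,2]-.035)<.004)&(P[:,0]>.57)&(P[:,1]>.05)
    if b.sum()>20: print(n,'rim',b.sum(),cv2.minAreaRect((P[b][:,:2]*1e3).astype(np.float32)))
    w=(H[:,1]<70)&(H[:,2]>100)&(abs(P[:,2]-.074)<.004)&(P[:,0]>.6)&(P[:,0]<.7)&(P[:,1]>.14)
    if w.sum()>50:
        for k in(w&(P[:,1]<.2115),w&(P[:,1]>.2115)):
            if k.sum()>50: print(n,'lid',k.sum(),cv2.minEnclosingCircle((P[k][:,:2]*1e3).astype(np.float32)),P[k].mean(0))
E
```

```text
[0.62768422 0.088613   0.21320918]
wrist disc 890 (646.08154296875, 122.18814849853516) 19.747751235961914 [0.64602008 0.12241313 0.00572091]
wrist rim 1627 ((649.7796020507812, 165.63870239257812), (154.25457763671875, 64.0280990600586), 85.4835433959961)
wrist lid 2663 ((651.1984252929688, 183.0454559326172), 24.72530174255371) [0.65090461 0.18365707 0.07466811]
wrist lid 921 ((655.153076171875, 234.3116455078125), 22.56450080871582) [0.65421977 0.22792592 0.07450159]
scene disc 334 (647.6152954101562, 121.86812591552734) 19.974477767944336 [0.64649947 0.12245848 0.00616704]
scene rim 891 ((652.8544311523438, 183.34249877929688), (189.0076141357422, 66.16771697998047), 85.58229064941406)
scene lid 692 ((652.336181640625, 183.04946899414062), 25.056602478027344) [0.65338633 0.18425946 0.07531459]
scene lid 772 ((656.9276733398438, 244.4092254638672), 25.203933715820312) [0.65836087 0.24475217 0.07522944]
top disc 135 (643.8179321289062, 117.63856506347656) 18.259157180786133 [0.64340636 0.11674262 0.00511415]
top rim 89 ((619.1865844726562, 121.25143432617188), (36.22795104980469, 87.75965881347656), 24.484567642211914)
```

View pics/wrist3.png

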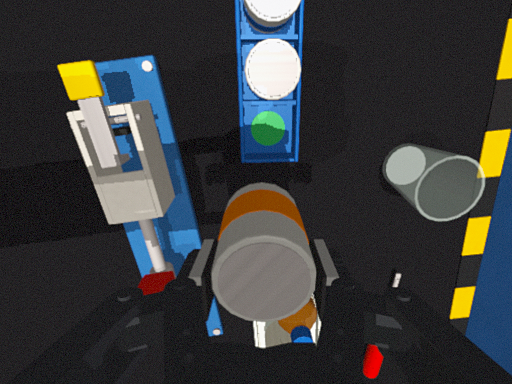

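The wrist view shows the held tin with its lid at (263,280). The disc's free cell is at (268,128), next to the blue-banded tins at (273,68) and (271,5). Next I'll get the tin's pose from the lid depth.

```bash
cat > tin.py <<'E'
from h import *
def tin(v,tcp):
    m=np.zeros(v['d'].shape,bool); m[150:340,170:350]=True
    ys,xs=np.where((v['d']>0)&m); P=pts(v,np.c_[xs,ys]); zt=tcp[2]+.026
    k=(np.hypot(P[:,0]-tcp[0],P[:,1]-tcp[1])<.035)&(abs(P[:,2]-zt)<.006); P=P[k]
    c0=P.mean(0); n=np.linalg.svd(P-c0,full_matrices=False)[2][2]; n*=np.sign(n[2])
    P=P[abs((P-c0)@n)<.001]; c0=P.mean(0); n=np.linalg.svd(P-c0,full_matrices=False)[2][2]; n*=np.sign(n[2])
    (x,y),r=cv2.minEnclosingCircle((P[:,:2]*1e3).astype(np.float32)); L=np.array([x/1e3,y/1e3,c0[2]])
    print('lid',len(P),L.round(4),r,'axis',n.round(3),'bottom',(L-.07*n).round(4), 'bottom-tcp',(L-.07*n-tcp).round(4))
E
python3 - <<'E'
from tin import *
v=np.load('wrist3.npy',allow_pickle=True).item(); tin(v,np.array([.6277,.0886,.2132]))
E
```

```text
lid 5310 [0.6292 0.0992 0.2408] 33.295597076416016 axis [-0.019  0.03   0.999] bottom [0.6305 0.0971 0.1709] bottom-tcp [ 0.0028  0.0085 -0.0423]
```

```bash
sed -i 's/^    ys,xs=np.where.*/    g=v["p"].astype(int); m\&=(g.max(2)-g.min(2)<25)\&(g.max(2)>85); m=cv2.morphologyEx(m.astype(np.uint8),cv2.MORPH_OPEN,np.ones((9,9)))>0\n    ys,xs=np.where((v["d"]>0)\&m); P=pts(v,np.c_[xs,ys]); zt=tcp[2]+.026/' tin.py
python3 - <<'E'
from tin import *
v=np.load('wrist3.npy',allow_pickle=True).item(); tin(v,np.array([.6277,.0886,.2132]))
print(v['p'][280,263],v['p'][270,200],v['p'][280,320])
E
```

```text
lid 5329 [0.6256 0.0911 0.2409] 24.429832458496094 axis [-0.026  0.028  0.999] bottom [0.6274 0.0892 0.1709] bottom-tcp [-0.0003  0.0006 -0.0423]
[120 117 111] [95 91 91] [31 25 24]
```

Emit:
step_arm:
  rows:
    - {"hand":1,"xyz":[0,0.008,-0.017],"spin":-0.005}
    - {"hand":1,"xyz":[0,0.008,-0.017],"spin":-0.005}
    - {"hand":1,"xyz":[0.03,-0.0015,-0.002],"spin":0}
    - {"hand":1,"xyz":[0.03,-0.0015,-0.002],"spin":0}
    - {"hand":1,"xyz":[0,0,0],"spin":0}

```text
time: 13.38
tool_pos: [0.6485, 0.1182, 0.1539]
tool_rot: [[0.056, 0.996, -0.075], [-0.067, -0.071, -0.995], [-0.996, 0.061, 0.063]]
contact_force: [-1.2, -0.5, -2.7]
width: 0.0481
```

Emit:
step_arm:
  rows:
    - {"hand":1,"xyz":[0.022,-0.003,-0.004],"spin":0}
    - {"hand":1,"xyz":[0.022,-0.002,-0.002],"spin":0}
    - {"hand":1,"xyz":[0.012,-0.001,-0.001],"spin":0}
    - {"hand":1,"xyz":[0,0,0],"spin":0}

```text
time: 13.72
tool_pos: [0.6476, 0.1196, 0.0997]
tool_rot: [[0.059, 0.996, -0.073], [-0.068, -0.069, -0.995], [-0.996, 0.064, 0.063]]
contact_force: [-1.1, -0.8, -1.1]
width: 0.0482
```

```bash
python3 - <<'E'
from tin import *
s=arm.get_state(); v=shot('wrist'); save(v,'w4.png'); tin(v,np.array(s['tool_pos'])); print(s['tool_pos'],np.round(s['tool_rot'],3))
ys,xs=np.where(v['d']>0); P=pts(v,np.c_[xs,ys]); H=cv2.cvtColor(v['p'],cv2.COLOR_RGB2HSV)[ys,xs]
b=(H[:,0]>100)&(H[:,0]<125)&(H[:,1]>120)&(abs(P[:,2]-.035)<.004)&(P[:,0]>.57)&(P[:,1]>.05)
print(b.sum(),cv2.minAreaRect((P[b][:,:2]*1e3).astype(np.float32)))
E
```

```text
lid 5484 [0.6452 0.1223 0.1273] 24.34233283996582 axis [-0.035  0.029  0.999] bottom [0.6477 0.1203 0.0574] bottom-tcp [ 0.0002  0.0006 -0.0423]
[0.64756447 0.11961234 0.09968203] [[ 0.059  0.996 -0.073]
 [-0.068 -0.069 -0.995]
 [-0.996  0.064  0.063]]
2614 ((650.2686767578125, 171.68548583984375), (157.31028747558594, 64.37844848632812), 85.63970947265625)
```

View pics/w4.png

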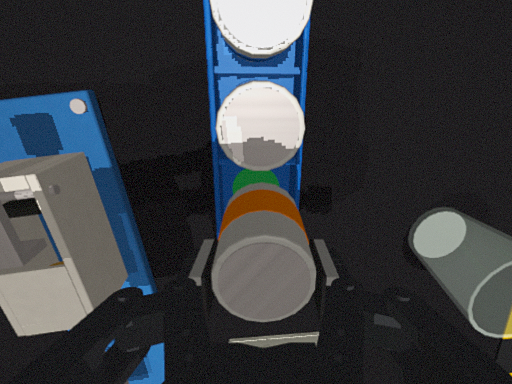

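Emit:
step_arm:
  rows:
    - {"hand":1,"xyz":[0.012,-0.0013,-0.0025],"spin":0}
    - {"hand":1,"xyz":[0.012,-0.0008,-0.0008],"spin":0}
    - {"hand":1,"xyz":[0.006,-0.0004,-0.0004],"spin":0}

```text
time: 14.02
tool_pos: [0.6524, 0.121, 0.0762]
tool_rot: [[0.072, 0.995, -0.074], [-0.068, -0.07, -0.995], [-0.995, 0.077, 0.062]]
contact_force: [-17.0, 0.4, 38.1]
width: 0.0482
```

Contact: x drifted and the tin's bottom sits on the rim. I'll back up and correct.

Emit:
step_arm:
  rows:
    - {"hand":1,"xyz":[-0.01,-0.004,0],"spin":0}
    - {"hand":1,"xyz":[-0.003,0,0],"spin":0}

```text
time: 14.18
tool_pos: [0.6473, 0.1222, 0.0886]
tool_rot: [[0.071, 0.995, -0.074], [-0.068, -0.069, -0.995], [-0.995, 0.076, 0.063]]
contact_force: [-0.1, -0.7, -1.9]
width: 0.048
```

```bash
python3 - <<'E'
from tin import *
s=arm.get_state(); v=shot('wrist'); tin(v,np.array(s['tool_pos'])); print(s['tool_pos'],np.round(s['tool_rot'],3),np.round(s['joints'],3),np.round(s['contact_force'],1))
ys,xs=np.where(v['d']>0); P=pts(v,np.c_[xs,ys]); H=cv2.cvtColor(v['p'],cv2.COLOR_RGB2HSV)[ys,xs]
w=(H[:,1]<70)&(H[:,2]>100)&(abs(P[:,2]-.074)<.004)&(P[:,0]>.6)&(P[:,0]<.7)&(P[:,1]>.158)&(P[:,1]<.2115)
print('lid b',cv2.minEnclosingCircle((P[w][:,:2]*1e3).astype(np.float32)))
b=(H[:,0]>100)&(H[:,0]<125)&(H[:,1]>120)&(abs(P[:,2]-.035)<.003)&(P[:,0]>.57)&(P[:,1]>.05)
print(b.sum(),cv2.minAreaRect((P[b][:,:2]*1e3).astype(np.float32)))
E
```

```text
lid 5419 [0.6448 0.1248 0.1162] 24.35045051574707 axis [-0.047  0.03   0.998] bottom [0.6481 0.1227 0.0463] bottom-tcp [ 0.0008  0.0005 -0.0423]
[0.64728926 0.12222196 0.08857168] [[ 0.071  0.995 -0.074]
 [-0.068 -0.069 -0.995]
 [-0.995  0.076  0.063]] [ 0.043  0.391  1.658 -0.083  1.027  0.155] [-0.1 -0.7 -1.9]
lid b ((651.1219482421875, 182.87655639648438), 24.980867385864258)
2491 ((650.5237426757812, 175.23031616210938), (151.06118774414062, 64.32429504394531), 85.62858581542969)
```

Emit:
step_arm:
  rows:
    - {"hand":1,"xyz":[0.008,-0.002,0.0003],"spin":0}

```text
time: 14.32
tool_pos: [0.6479, 0.1216, 0.0829]
tool_rot: [[0.077, 0.994, -0.074], [-0.068, -0.069, -0.995], [-0.995, 0.081, 0.062]]
contact_force: [0.5, 0.2, -1.6]
width: 0.0481
```

Emit:
step_arm:
  rows:
    - {"hand":1,"xyz":[0.003,-0.003,0],"spin":0}

```text
time: 14.4
tool_pos: [0.6447, 0.1215, 0.0788]
tool_rot: [[0.076, 0.994, -0.074], [-0.068, -0.069, -0.995], [-0.995, 0.081, 0.062]]
contact_force: [-0.3, -0.5, -3.1]
width: 0.0484
```

Emit:
step_arm:
  rows:
    - {"hand":1,"xyz":[0.006,0.001,-0.0003],"spin":0}

```text
time: 14.48
tool_pos: [0.6461, 0.1214, 0.0729]
tool_rot: [[0.077, 0.994, -0.074], [-0.068, -0.069, -0.995], [-0.995, 0.081, 0.062]]
contact_force: [0.1, 0.8, -2.1]
width: 0.048
```

Emit:
step_arm:
  rows:
    - {"hand":1,"xyz":[0.008,-0.001,-0.0005],"spin":0}

```text
time: 14.57
tool_pos: [0.646, 0.1213, 0.0644]
tool_rot: [[0.078, 0.994, -0.074], [-0.068, -0.069, -0.995], [-0.995, 0.082, 0.062]]
contact_force: [-0.9, 0.6, -1.7]
width: 0.0479
```

Emit:
step_arm:
  rows:
    - {"hand":1,"xyz":[0.008,-0.0005,-0.0005],"spin":0}

```text
time: 14.65
tool_pos: [0.6458, 0.1213, 0.0552]
tool_rot: [[0.077, 0.994, -0.074], [-0.068, -0.069, -0.995], [-0.995, 0.082, 0.062]]
contact_force: [0.4, 1.1, -1.7]
width: 0.0483
```

Emit:
step_arm:
  rows:
    - {"hand":1,"xyz":[0.004,-0.0003,0],"spin":0}
    - {"hand":1,"xyz":[0,0,0],"spin":0}

```text
time: 14.82
tool_pos: [0.6451, 0.121, 0.0491]
tool_rot: [[0.074, 0.995, -0.074], [-0.068, -0.069, -0.995], [-0.995, 0.078, 0.062]]
contact_force: [-3.1, 0.7, 10.6]
width: 0.0482
```

It's on the disc. I'll open and withdraw.

Emit:
step_arm:
  rows:
    - {"hand":0.2,"xyz":[0,0,0],"spin":0}
    - {"hand":0.2,"xyz":[0,0,0],"spin":0}
    - {"hand":0.2,"xyz":[0,0,0],"spin":0}

```text
time: 15.07
tool_pos: [0.6458, 0.1209, 0.0487]
tool_rot: [[0.075, 0.994, -0.074], [-0.068, -0.069, -0.995], [-0.995, 0.079, 0.062]]
contact_force: [-0.4, -0.7, 0.8]
width: 0.0683
```

Emit:
step_arm:
  rows:
    - {"hand":0.2,"xyz":[-0.02,0.0015,0.0012],"spin":0}
    - {"hand":0.2,"xyz":[-0.025,0.002,0.0015],"spin":0}
    - {"hand":0.2,"xyz":[-0.035,0,0],"spin":0}
    - {"hand":0.2,"xyz":[-0.035,0,0],"spin":0}
    - {"hand":0.2,"xyz":[-0.03,0,0.02],"spin":0}

```text
time: 15.48
tool_pos: [0.631, 0.1092, 0.1881]
tool_rot: [[0.054, 0.996, -0.071], [-0.068, -0.067, -0.995], [-0.996, 0.059, 0.064]]
contact_force: [0.9, 1.0, 0.4]
width: 0.0686
```

Emit:
step_arm:
  rows:
    - {"hand":0.2,"xyz":[0,0,0.035],"spin":0}
    - {"hand":0.2,"xyz":[0,0,0.035],"spin":0}
    - {"hand":0.2,"xyz":[0,0,0.025],"spin":0}
    - {"hand":0.2,"xyz":[0,0,0],"spin":0}

```text
time: 15.82
tool_pos: [0.6296, 0.0107, 0.2075]
tool_rot: [[0.076, 0.995, -0.069], [-0.07, -0.064, -0.995], [-0.995, 0.081, 0.065]]
contact_force: [0.5, 0.1, -0.2]
width: 0.0682
```

```bash
python3 - <<'E'
from h import *
s=arm.get_state();print(s['time'],s['tool_pos'])
for n in('wrist','scene'):
    v=shot(n); save(v,n+'5.png'); ys,xs=np.where(v['d']>0); P=pts(v,np.c_[xs,ys]); H=cv2.cvtColor(v['p'],cv2.COLOR_RGB2HSV)[ys,xs]
    w=(H[:,1]<70)&(H[:,2]>80)&(abs(P[:,2]-.075)<.005)&(P[:,0]>.6)&(P[:,0]<.7)
    for lo,hi in((.09,.152),(.152,.213),(.213,.28)):
        k=w&(P[:,1]>lo)&(P[:,1]<hi)
        if k.sum()>50: print(n,lo,k.sum(),cv2.minEnclosingCircle((P[k][:,:2]*1e3).astype(np.float32)),np.median(P[k],0).round(4),'slope',np.linalg.lstsq(np.c_[P[k][:,:2],np.ones(k.sum())],P[k][:,2],rcond=None)[0][:2].round(3))
E
```

```text
15.8167 [0.62956989 0.01071188 0.2074844 ]
wrist 0.09 3055 ((645.8474731445312, 122.64181518554688), 24.79938507080078) [0.6456 0.1233 0.0763] slope [0.002 0.007]
scene 0.09 668 ((646.6050415039062, 123.2835693359375), 25.582517623901367) [0.6487 0.1245 0.0769] slope [-0.027 -0.02 ]
scene 0.152 709 ((652.582275390625, 183.6607666015625), 25.010896682739258) [0.654  0.1844 0.0753] slope [-0.017 -0.013]
scene 0.213 782 ((657.7359008789062, 243.66172790527344), 25.21027946472168) [0.6588 0.2446 0.0753] slope [-0.008 -0.016]
```

View pics/scene5.png

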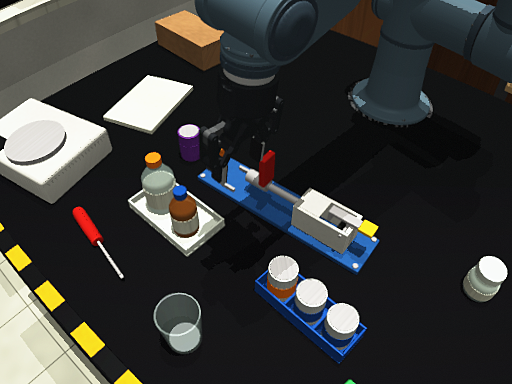

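The scene view shows the orange-banded tin upright in the free cell at (283,278), the blue tins and bottles unmoved, and the hand clear at z 0.207.

```bash
python3 -c "
from cell import arm
print(arm.hand_in())"
```

```text
the job is handed in; nothing more can be done
None
```

The tin got its blow and now stands upright in the crate's free cell. The job was handed in at about 16 s of robot time.

- **Draw:** I pulled the red handle until the buffer was just felt. The pull rose to 16.4 N, about 3 N above the trend, and I estimate the buffer was pressed in by about 1 mm or less. When I eased back the pull vanished. After I let go, the handle stayed about 44 mm from rest.
- **Blow:** I pressed the trip pad about 12 mm. The handle returned to rest, and the tin moved about 19 mm towards the anvil, still standing. I did not measure the anvil's travel itself.
- **Placing:** The first lowering into the cell touched the crate's rim, at 38 N upward and about 42 N in all at the wrist, through the held tin. I backed off, corrected about 5 mm of drift in x, and lowered it again without trouble.
- **Last checks:** The wrist camera shows the tin's lid at (0.646, 0.123), level, with its top at z 0.076. The disc is at about (0.6465, 0.122). The blue tins are within about 1 mm of where they were, and the bottles and the purple tin look unmoved. The hand is clear of everything.
- **Disagreement:** The scene camera shows a slight lid slope of about 0.03 rad. It shows a similar, smaller slope on the blue tins, so I take it as depth error.

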